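# Change over the embroidery frame

## Robot

A 6-joint arm with a two-finger parallel gripper is mounted at the origin on the work surface. World frame = base frame: x ahead of the robot, y to its left, z up, the work surface at z = 0. Lengths are in mm, angles in rad, forces in N, time in s.
With the tool pointing down it reaches from about 425 to 925 mm from the base axis. Payload 12.5 kg.
Tool frame: the origin (TCP) lies at the very end of the fingers, on their centre line; the grasp point (between the pads) lies 19 mm behind it (robot.tcp_to_grasp is the distance from the TCP to the grasp point, in mm); z points along the fingers, y is the line along which they close (so a half turn about z gives the same grasp; the last joint's range is limited). The gripper opens to 85 mm and grips with 20 to 120 N. Pads are 22 mm wide; open, the fingers measure 114 mm over their backs; the gripper's body (76 mm by 85 mm) begins 54 mm behind the grasp point. The pads swing forward as they close: fully open they stand 13 mm farther back than shut.
Start: joints at [1.062, 0.491, 1.559, -0, 1.092, -0.106], TCP at [244.982, 575.003, 231.327] pointing down, gripper open.
Joint ranges: [-3.1, 3.1], [-0.84, 2.19], [0.05, 2.79], [-1.13, 4.28], [0.06, 2.93], [-2.69, 2.69]. Speed limits (rad/s): [2.22, 2.22, 2.79, 3.14, 3.14, 3.14].

## Interface

Orientations are given as a unit quaternion [w, x, y, z].
In Python, from cell import robot gives the robot as it stands.
- The arm moves only by the tool play_rows, never from a script. Its argument "rows" is text: rows parted by semicolons, each of 7 numbers parted by spaces: the shift along the tool's x, y, z each as a share of 0.4 m, from -1 to 1, then the turn, a rotation vector about the tool's x, y, z each as a share of 90 degrees, from -1 to 1, then the closure, from 0 (fully open) to 1 (shut). A call has exactly 8 rows; each row is the pose to reach, as a shift and turn from the pose commanded when the call began, along the tool's axes at that moment; what a row does not reach only later rows make up. A row lasts 1/8 s, in which the tool goes at most 62.5 mm and 10.7 degrees, less where a joint would pass 70% of its speed; a pose out of reach is approached as far as the arm can. A call with a number of a shift or a turn outside -1 to 1 is refused whole. A call with a gripper value outside its range is refused whole. The fingers move at their own pace and stop on an object; "grip_force" is the grip in N (left out, the last holds). Time passes only in rows, so rows that repeat a pose let the fingers close, or fill a call up. It gives the time, the measured TCP pose, the force, the opening and the grip force at its end, in the units of the state.
- robot.get_state(): the state, without advancing time (a new reading comes with each control period).
- robot.capture(name): name is "side" or "top"; returns a dict with "frame" (400x640x3 uint8, red, green, blue), "fx", "fy", "cx", "cy" (pixels), "rvec" (rotation vector, rad) and "tvec" (3), from world to camera coordinates, as OpenCV has them. Camera axes: x right, y down, z forward; pixel columns grow to the right and rows downward; lengths in mm; the calibration is good to about 2 mm. A picture is of the moment at which its call begins. There is no depth.
- robot.hand_in(): hands the job in; it is judged then, once.
The state is a dict: "time_s": time; "joint_positions": joint angles; "joint_vel": joint speeds; "joint_torque": joint torques, N m; "position": TCP position; "tool_rot": TCP orientation; "wrist_force": force on the tool from outside, world axes, zero at the start; "ft_torque": the same for the moment, N m; "gripper_width": finger opening in mm; "gripper_force": force on a finger pad.
Only numpy, scipy, OpenCV 4.12 (cv2) and the standard library are available. Lean on these libraries where they do the work, as an engineer would, in place of code of your own. Each camera call takes 0.05 s, during which the arm holds its last target. There are 200 camera calls.

## Task

Get the embroidery frame ready for the next piece: lift every used reel off the reel stand and put it in the white tray, and lift every spring clamp off the rack and clip it onto the frame's upright batten, each at a brass mark of its own, pushed fully down over the top edge and square to it. Leave the jars, the pincushion and the tin where they are.

Things in the scene. Friction and masses are not known exactly. Their poses are not given: they have to be found in the camera images.
- frame: Embroidery frame end, fixed: plank 320 x 100 x 15 mm carrying an upright wooden batten 300 mm long (its x), 12 mm thick (its y), top edge 100 mm above the bench. Braces 50 mm wide (y), 16 mm long, 60 mm high stand at both ends. Origin: centre of the plank's underside, z up. Four brass bands cross the top edge 70 mm apart: the marks.
- mark0 (a point): Brass mark 0: a band 6 mm wide across the batten's top edge, 105 mm to the -x side of the middle of the frame. The point lies on the top edge; its axes are the frame's.
- mark1 (a point): Brass mark 1: a band 6 mm wide across the batten's top edge, 35 mm to the -x side of the middle of the frame. The point lies on the top edge; its axes are the frame's.
- mark2 (a point): Brass mark 2: a band 6 mm wide across the batten's top edge, 35 mm to the +x side of the middle of the frame. The point lies on the top edge; its axes are the frame's.
- mark3 (a point): Brass mark 3: a band 6 mm wide across the batten's top edge, 105 mm to the +x side of the middle of the frame. The point lies on the top edge; its axes are the frame's.
- rack: Clamp rack, fixed: plank 260 x 70 x 16 mm with four pairs of upright steel hooks along its x, 65 mm apart. Hooks of a pair are 4 mm thick, 33 mm apart, each with an open-topped U notch 9 mm wide, 12 mm deep, floor 85 mm above the bench. A clamp's pin ends hang in the two notches (pin axis 88 mm up, along the rack's x). Origin: centre of its underside.
- clamp0: Steel spring clamp like a big clothes-peg, 95 g, hung in the rack, jaws down, handles up (may be absent; all clamps alike, read clamp0 to clamp2). Origin: on the hinge pin (6 mm thick, 48 mm long, along its x); y = squeeze direction, z up. The frame belongs to one half: it leans 0.13 rad when biting a 12 mm edge, 0.3 rad when fully squeezed.
- clamp1: Clamp like clamp0. Handles: plates 22 mm wide (x) that flare upward from 33 mm over their outer faces at the pin to 65 mm at their top, 43 mm above the pin. Squeezing them over y (5 N to start, 12 N fully, 30 N is safe) opens the jaws; fully squeezed they are nearly parallel, about 37 mm over the outer faces.
- clamp2: Clamp like clamp0. Jaws: round rubber bars 44 mm below the pin, reaching 50 mm below it; shut they touch, fully squeezed they are 27 mm apart. Jaw arms 25 mm apart inside, 20 mm wide (x). The round hub on the pin has a radius of 9 mm: pushed fully down on an edge, the pin is 9 mm above that edge.
- clamp3: Clamp like clamp0.
- clamp0_jaw (a joint): Hinge of clamp0: 0 = jaws shut, 0.6 = fully squeezed open (stop), rad; about 0.25 when biting the 12 mm batten. Spring torque 0.5 Nm/rad x (angle + 0.35).
- clamp1_jaw (a joint): Hinge of clamp1: 0 = jaws shut, 0.6 = fully squeezed open (stop), rad; about 0.25 when biting the 12 mm batten. Spring torque 0.5 Nm/rad x (angle + 0.35).
- clamp2_jaw (a joint): Hinge of clamp2: 0 = jaws shut, 0.6 = fully squeezed open (stop), rad; about 0.25 when biting the 12 mm batten. Spring torque 0.5 Nm/rad x (angle + 0.35).
- clamp3_jaw (a joint): Hinge of clamp3: 0 = jaws shut, 0.6 = fully squeezed open (stop), rad; about 0.25 when biting the 12 mm batten. Spring torque 0.5 Nm/rad x (angle + 0.35).
- stand: Reel stand, fixed: a plank 210 x 70 x 14 mm with three upright wooden posts, 10 mm thick, 36 mm high above the plank, in a row along its x at -70, 0 and +70 mm. Origin: centre of its underside.
- reel0: Used thread reel, 40 g, 46 mm high, with a 16 mm bore right through, standing on a post of the stand (may be absent): wooden flanges 38 mm across and 5 mm thick at both ends, wound part 31 mm across between them. Origin: its centre, half way up the bore; z along the bore.
- reel1: Used thread reel, 40 g, 46 mm high, with a 16 mm bore right through, standing on a post of the stand (may be absent): wooden flanges 38 mm across and 5 mm thick at both ends, wound part 31 mm across between them. Origin: its centre, half way up the bore; z along the bore.
- reel2: Used thread reel, 40 g, 46 mm high, with a 16 mm bore right through, standing on a post of the stand (may be absent): wooden flanges 38 mm across and 5 mm thick at both ends, wound part 31 mm across between them. Origin: its centre, half way up the bore; z along the bore.
- tray: White plastic tray, loose, 600 g: 200 mm (x) by 140 mm (y) outside, 34 mm high, walls and floor 5 mm thick. Origin: centre of its underside.
- jar: Small amber bead jar with a steel lid, 44 mm across, 60 mm high; origin under its centre. Not to be disturbed.
- jar2: Clear bead jar, 60 mm across, 85 mm high; origin under its centre. Not to be disturbed.
- pincushion: Pincushion, 72 mm across, 38 mm high; origin under its centre. Not to be disturbed.
- tin: Flat brass tin, 70 mm across, 25 mm high; origin under its centre. Not to be disturbed.
Things that resemble listed ones, but are neither listed nor needed, are in the scene too. What is shaped like the clamp2 but green is not meant. Leave any green look-alike of the clamp0 alone.

How it is judged (in metres and radians):
At the end, for the whole second after the job is handed in: Each clamp present bites the batten (jaw 0.12-0.42 rad, over 2 N), pin within 20 mm sideways of a mark and 2-18 mm above the edge, along the batten within 0.2 rad, upright within 0.35 rad; each reel present is in the tray, centre clear of the walls; all at rest (((horizontal distance between clamp0 and mark0 below 0.02 m and z of clamp0 in the frame of mark0 between 0.002 and 0.018 m) or (horizontal distance between clamp0 and mark1 below 0.02 m and z of clamp0 in the frame of mark1 between 0.002 and 0.018 m) or (horizontal distance between clamp0 and mark2 below 0.02 m and z of clamp0 in the frame of mark2 between 0.002 and 0.018 m) or (horizontal distance between clamp0 and mark3 below 0.02 m and z of clamp0 in the frame of mark3 between 0.002 and 0.018 m)) and angle between the x axis of each of clamp0, clamp1, clamp2, clamp3 and the x axis of frame, either way round below 0.2 rad and angle between each of clamp0, clamp1, clamp2, clamp3's own z axis and vertical below 0.35 rad and value of joint clamp0_jaw between 0.12 and 0.42 rad and contact force between each of clamp0, clamp1, clamp2, clamp3 and frame above 2 N and linear speed of each of clamp0, clamp1, clamp2, clamp3, reel0, reel1, reel2 below 0.02 m/s and ((horizontal distance between clamp1 and mark0 below 0.02 m and z of clamp1 in the frame of mark0 between 0.002 and 0.018 m) or (horizontal distance between clamp1 and mark1 below 0.02 m and z of clamp1 in the frame of mark1 between 0.002 and 0.018 m) or (horizontal distance between clamp1 and mark2 below 0.02 m and z of clamp1 in the frame of mark2 between 0.002 and 0.018 m) or (horizontal distance between clamp1 and mark3 below 0.02 m and z of clamp1 in the frame of mark3 between 0.002 and 0.018 m)) and value of joint clamp1_jaw between 0.12 and 0.42 rad and ((horizontal distance between clamp2 and mark0 below 0.02 m and z of clamp2 in the frame of mark0 between 0.002 and 0.018 m) or (horizontal distance between clamp2 and mark1 below 0.02 m and z of clamp2 in the frame of mark1 between 0.002 and 0.018 m) or (horizontal distance between clamp2 and mark2 below 0.02 m and z of clamp2 in the frame of mark2 between 0.002 and 0.018 m) or (horizontal distance between clamp2 and mark3 below 0.02 m and z of clamp2 in the frame of mark3 between 0.002 and 0.018 m)) and value of joint clamp2_jaw between 0.12 and 0.42 rad and ((horizontal distance between clamp3 and mark0 below 0.02 m and z of clamp3 in the frame of mark0 between 0.002 and 0.018 m) or (horizontal distance between clamp3 and mark1 below 0.02 m and z of clamp3 in the frame of mark1 between 0.002 and 0.018 m) or (horizontal distance between clamp3 and mark2 below 0.02 m and z of clamp3 in the frame of mark2 between 0.002 and 0.018 m) or (horizontal distance between clamp3 and mark3 below 0.02 m and z of clamp3 in the frame of mark3 between 0.002 and 0.018 m)) and value of joint clamp3_jaw between 0.12 and 0.42 rad and x of reel0 in the frame of tray between -0.083 and 0.083 m and y of reel0 in the frame of tray between -0.055 and 0.055 m and z of reel0 in the frame of tray between 0 and 0.06 m and x of reel1 in the frame of tray between -0.083 and 0.083 m and y of reel1 in the frame of tray between -0.055 and 0.055 m and z of reel1 in the frame of tray between 0 and 0.06 m and x of reel2 in the frame of tray between -0.083 and 0.083 m and y of reel2 in the frame of tray between -0.055 and 0.055 m and z of reel2 in the frame of tray between 0 and 0.06 m); the robot touches nothing.
It fails at once if a jar, the pincushion or the tin is pushed more than 30 mm (distance of any of jar, jar2, pincushion, tin from where it was at the start of the episode above 0.03 m).
Of clamp0, clamp1, clamp2, clamp3 only 3 to 4 are there at a start; the rules pass over those that are not, and their reading is None.
Of reel0, reel1, reel2 only 2 to 3 are there at a start; the rules pass over those that are not, and their reading is None.
At some moment in a run one of tray may be knocked a few centimetres aside while the robot is not near it.
It also fails if it takes over 210 s, if anything falls off the work surface, if the arm or the gripper's body presses on something with over 40 N, if the wrist force passes 120 N, or if a joint passes its speed limit or range.

## Working session

There is one attempt and no reset: what is moved stays moved. The work goes in short steps, Python scripts to look and compute and a tool call to move; the robot and the scene stay as the last step left them, time stands still between calls to the robot, and variables do not carry over. Pictures are saved under pics/ and viewed, at most 14 in all, crops included, and the job is handed in when it is done.

Besides the shell and the picture viewer there is one more tool, called after ">>>" as name(argument=value, ...), one argument or row to a line, values as JSON. play_rows: Moves the arm, as the interface text tells. Shift numbers are shares of 0.4 m and turn numbers shares of 90 degrees, none past 1 either way. Its arguments: {"type":"object","properties":{"rows":{"type":"string"},"grip_force":{"type":"number"}},"required":["rows"]}

```bash
mkdir -p pics; ls
cat > h.py <<'E'
import numpy as np,cv2
from cell import robot
def cap(n):
    c=robot.capture(n); R=cv2.Rodrigues(np.array(c['rvec'],float))[0]
    c['R']=R; c['t']=np.array(c['tvec'],float).ravel(); c['K']=np.array([[c['fx'],0,c['cx']],[0,c['fy'],c['cy']],[0,0,1.]]); c['C']=-R.T@c['t']
    return c
def save(c,p,box=None,s=1):
    f=c['frame'][:,:,::-1]
    if box: f=f[box[1]:box[3],box[0]:box[2]]
    cv2.imwrite(p,cv2.resize(f,None,fx=s,fy=s,interpolation=cv2.INTER_CUBIC))
def ray(c,u,v): 
    d=c['R'].T@np.linalg.inv(c['K'])@np.array([u,v,1.]); return d/np.linalg.norm(d)
def onz(c,u,v,z):
    d=ray(c,u,v); return c['C']+d*(z-c['C'][2])/d[2]
def tri(c1,p1,c2,p2):
    A=np.zeros((3,3));b=np.zeros(3)
    for c,p in((c1,p1),(c2,p2)):
        d=ray(c,*p);M=np.eye(3)-np.outer(d,d);A+=M;b+=M@c['C']
    return np.linalg.solve(A,b)
def proj(c,P):
    q=c['K']@(c['R']@np.array(P,float)+c['t']);return q[:2]/q[2]
E
python3 - <<'E'
from h import *
for n in('top','side'):
    c=cap(n);save(c,f'pics/{n}0.png',s=1.25);print(n,c['C'],c['fx'],c['R'].round(2).tolist())
    np.save(n+'0.npy',c,allow_pickle=True)
print(robot.get_state())
E
```

```text
pics
top [ 377.10218757   94.77479046 1585.51904434] 457.38845312022744 [[0.02, -1.0, 0.01], [-0.99, -0.02, -0.1], [0.1, -0.0, -0.99]]
side [ -93.15212669 -590.00413038  820.90381974] 430.3510869670245 [[0.72, -0.7, 0.01], [-0.43, -0.45, -0.79], [0.55, 0.56, -0.62]]
{'time_s': 0.1, 'joint_positions': array([ 1.06237826e+00,  4.91500606e-01,  1.55937550e+00, -1.02662812e-05,
        1.09167209e+00, -1.05615683e-01]), 'joint_vel': array([-0.00222249, -0.00228358,  0.00015868,  0.00101241, -0.00248969,
       -0.00201849]), 'joint_torque': array([ 3.30339426e-03, -6.19448876e+01, -2.62028003e+01, -6.60650244e-05,
        2.88673924e-03,  4.36146138e-05]), 'position': array([244.89835704, 574.82029942, 230.78982581]), 'tool_rot': array([-1.40049008e-04,  2.00040053e-01,  9.79787604e-01, -4.56805985e-04]), 'wrist_force': array([0.01191747, 0.24876388, 0.47291107]), 'ft_torque': array([ 0.00536481,  0.04495539, -0.03742462]), 'gripper_force': 0.0, 'gripper_width': 85.15723627666195}
```

View pics/top0.png

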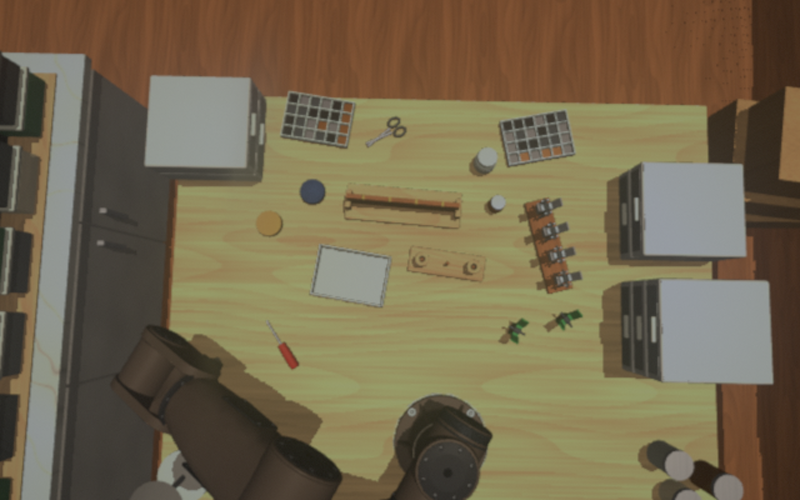

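View pics/side0.png

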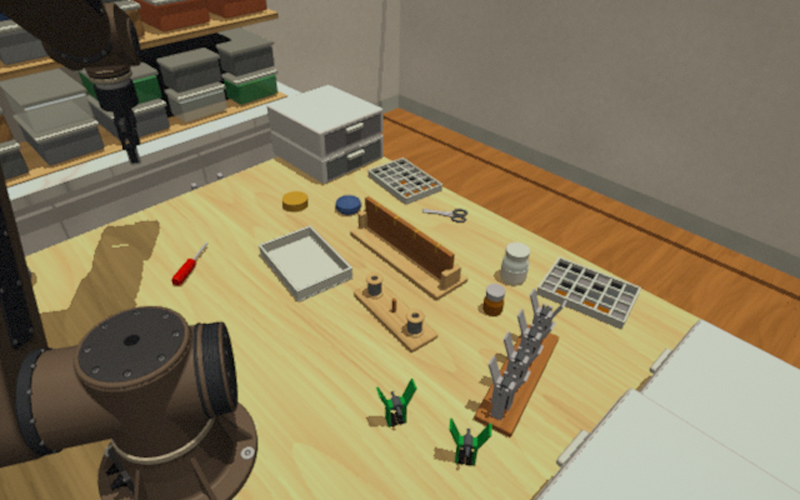

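The top view shows the frame at (402,205), stand with two reels at (420,260) and (473,267), tray (350,275), and a rack with four grey clamps at (545,205) to (562,280). The side view matches, and there are two green look-alikes near the base.

Run:
```python
from h import *
t=np.load('top0.npy',allow_pickle=True).item();s=np.load('side0.npy',allow_pickle=True).item()
save(t,'pics/tc.png',(270,140,470,240),4)
save(s,'pics/sc.png',(270,150,470,350),3.0)
save(s,'pics/sr.png',(370,220,460,350),4.5)
```

```text
(no output)
```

View pics/tc.png

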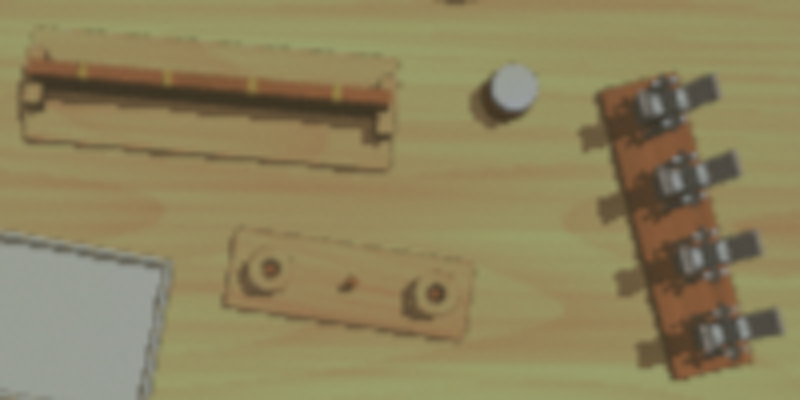

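View pics/sc.png

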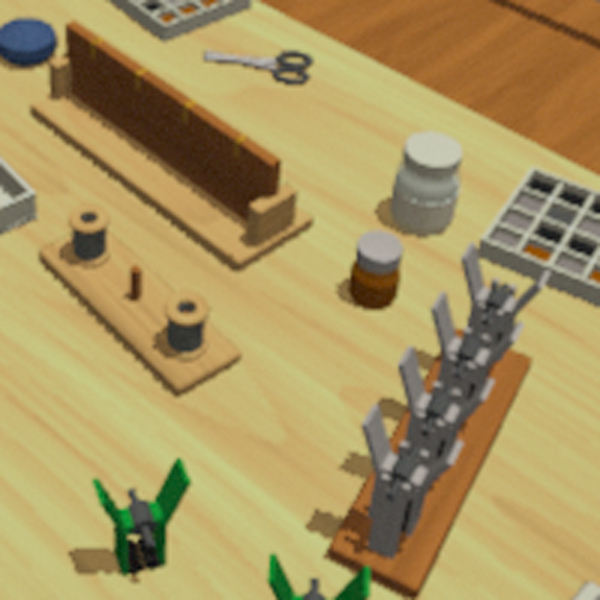

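View pics/sr.png

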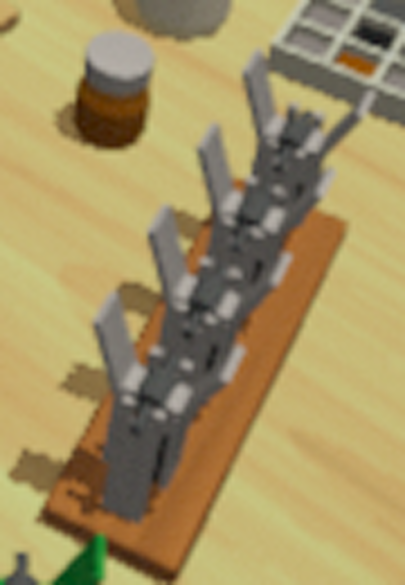

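Clear: brass marks in tc at (83,71),(167,78),(252,86),(337,94); reel tops at (269,268),(435,294), with the middle post empty. The rack's clamps sit at about (660,103),(683,180),(705,255),(722,333).

Run:
```python
from h import *
np.set_printoptions(precision=1,suppress=True)
t=np.load('top0.npy',allow_pickle=True).item();s=np.load('side0.npy',allow_pickle=True).item()
T=lambda u,v:((u+.5)/4+269.5,(v+.5)/4+139.5);S=lambda u,v:((u+.5)/3+269.5,(v+.5)/3+149.5);Q=lambda u,v:((u+.5)/4.5+369.5,(v+.5)/4.5+219.5)
# subpixel brass by colour
for n,c,b in(('top',t,(270,150,375,170)),('side',s,(285,155,370,215))):
    f=c['frame'][b[1]:b[3],b[0]:b[2]].astype(int); m=((f[:,:,1]-f[:,:,2])>55)&(f[:,:,0]>90)&(abs(f[:,:,0]-f[:,:,1])<60)
    h=cv2.cvtColor(f.astype(np.uint8),cv2.COLOR_RGB2HSV); 
for a,b in zip([(83,71),(167,78),(252,86),(337,94)],[(93,47),(139,73),(187,103),(240,138)]): print('mark',tri(t,T(*a),s,S(*b)),onz(t,*T(*a),100),onz(s,*S(*b),100))
for a,b in zip([(269,268),(435,294)],[(89,218),(187,310)]): print('reel',tri(t,T(*a),s,S(*b)),onz(t,*T(*a),60),onz(s,*S(*b),60))
print('stand corners',[onz(t,*T(*a),14)[:2] for a in[(235,227),(475,263),(463,342),(224,305)]])
print('rack corners',[onz(t,*T(*a),16)[:2] for a in[(598,93),(677,72),(750,360),(672,378)]])
print('frame corners',[onz(t,*T(*a),15)[:2] for a in[(33,27),(399,58),(389,170),(20,140)]])
print('tray corners',[onz(t,u/1.25,v/1.25,34)[:2] for u,v in[(321,245),(391,258),(383,306),(311,295)]])
for a,b in zip([(700,80),(722,157),(747,236),(768,315)],[(369,97),(330,175),(290,255),(241,350)]): print('R handle end z131',onz(t,*T(a[0]+15,a[1]+5),131)[:2],onz(s,*Q(*b),131)[:2],tri(t,T(a[0]+15,a[1]+5),s,Q(*b)))
for a,b in zip([(652,106),(668,183),(690,261),(707,338)],[(258,60),(210,132),(162,212),(110,303)]): print('L handle end',onz(t,*T(*a),131)[:2],onz(s,*Q(*b),131)[:2],tri(t,T(*a),s,Q(*b)))
for p in((490,158),(497,204),(312,191),(268,223)):print('obst',onz(t,p[0]/1.25,p[1]/1.25,50)[:2])
```

```text
mark [644.7 219.   91.3] [644.3 217.3 100. ] [634.6 210.1 100. ]
mark [640.  148.7  96.8] [639.9 148.2 100. ] [636.3 145.8 100. ]
mark [634.4  78.4 100.5] [634.7  78.2 100. ] [634.6  79.  100. ]
mark [629.9   7.9 100.5] [629.6   8.2 100. ] [630.8   8.  100. ]
reel [489.1  59.8  55.5] [488.   60.5  60. ] [486.4  55.5  60. ]
reel [470.5 -80.   54.3] [469.1 -78.5  60. ] [467.3 -84.5  60. ]
stand corners [array([526.2,  89.5]), array([ 499.3, -117.9]), array([ 431.2, -108.1]), array([458.7,  97.6])]
rack corners [array([ 649.5, -223.6]), array([ 669.5, -292.4]), array([ 420.7, -354.1]), array([ 404. , -287.1])]
frame corners [array([697.5, 269. ]), array([676.9, -50.3]), array([578.4, -42.8]), array([597.9, 277.1])]
tray corners [array([520.6, 333.2]), array([489. , 141.8]), array([358.9, 160.3]), array([384.5, 355.3])]
R handle end z131 [ 638.1 -294.7] [ 643.3 -296.5] [ 639.2 -296.   133. ]
R handle end z131 [ 575.9 -312. ] [ 580.8 -313.3] [ 576.8 -313.   133.3]
R handle end z131 [ 512.6 -331.6] [ 522.1 -329. ] [ 513.1 -330.8  139.1]
R handle end z131 [ 449.8 -347.8] [ 458.3 -345.5] [ 450.6 -347.   138.5]
L handle end [ 619.9 -243.8] [ 625.5 -240.8] [ 619.4 -243.1  136.2]
L handle end [ 557.7 -256.5] [ 562.7 -254.8] [ 557.9 -256.2  135.2]
L handle end [ 495.4 -273.8] [ 500.7 -270.8] [ 495.4 -273.   136.5]
L handle end [ 434.2 -287.1] [ 437.4 -288.2] [ 435.2 -287.9  132.3]
obst [ 768.2 -123.6]
obst [ 640.9 -143.4]
obst [666.1 360.5]
obst [575.9 476. ]
```

```bash
cat > g.py <<'E'
import sys,numpy as np
from scipy.spatial.transform import Rotation as Ro
from cell import robot
# args: x,y,z,heading(deg of tool y) ... -> shares from the present pose
s=robot.get_state();q=s['tool_rot'];R=Ro.from_quat([q[1],q[2],q[3],q[0]]);p=s['position']
for a in sys.argv[1:]:
    x,y,z,h=map(float,a.split(','));h=np.radians(h)
    ty=np.array([np.cos(h),np.sin(h),0]);tz=np.array([0,0,-1.]);T=Ro.from_matrix(np.c_[np.cross(ty,tz),ty,tz])
    print(a,'->',(R.inv().apply(np.array([x,y,z])-p)/400).round(4),((R.inv()*T).as_rotvec()/(np.pi/2)).round(4))
print(round(s['time_s'],2),p.round(1),s['wrist_force'].round(1),s['gripper_width'],s['gripper_force'])
E
python3 g.py 365,320,200,40 470,100,140,-7.4 488,60,110,-7.4
```

```text
365,320,200,40 -> [-0.526  -0.4683  0.0774] [-6.000e-04  1.000e-04  2.991e-01]
470,100,140,-7.4 -> [-0.9831 -0.8712  0.2277] [-6.000e-04  3.000e-04  8.258e-01]
488,60,110,-7.4 -> [-1.0637 -0.9455  0.3028] [-6.000e-04  3.000e-04  8.258e-01]
0.1 [244.9 574.8 230.8] [0.  0.2 0.5] 85.15723627666195 0.0
```

>>> play_rows(
  rows="-0.983 -0.871 0.228 0 0 0.826 0;-0.983 -0.871 0.228 0 0 0.826 0;-0.983 -0.871 0.228 0 0 0.826 0;-0.983 -0.871 0.228 0 0 0.826 0;-0.983 -0.871 0.228 0 0 0.826 0;-0.983 -0.871 0.228 0 0 0.826 0;-0.983 -0.871 0.228 0 0 0.826 0;-0.983 -0.871 0.228 0 0 0.826 0",
  grip_force=30,
)

```text
time_s: 1.1
position: [456.7, 128.0, 145.5]
tool_rot: [0.0, 0.752, 0.659, 0.0]
wrist_force: [1.0, -0.5, -0.2]
gripper_width: 85.2
gripper_force: 0.0
```

```bash
python3 g.py 488,60,110,-7.4 488,60,24,-7.4
```

```text
488,60,110,-7.4 -> [-0.1583  0.0998  0.0886] [ 0.0001 -0.0001 -0.0018]
488,60,24,-7.4 -> [-0.1583  0.0998  0.3036] [ 0.0001 -0.0001 -0.0018]
1.1 [456.7 128.  145.5] [ 1.  -0.5 -0.2] 85.1793243463439 0.0
```

>>> play_rows(
  rows="-0.158 0.1 0.089 0 0 -0.002 0;-0.158 0.1 0.089 0 0 -0.002 0;-0.158 0.1 0.089 0 0 -0.002 0;-0.158 0.1 0.089 0 0 -0.002 0;-0.158 0.1 0.089 0 0 -0.002 0;-0.158 0.1 0.089 0 0 -0.002 0;-0.158 0.1 0.089 0 0 -0.002 0;-0.158 0.1 0.089 0 0 -0.002 0",
)

```text
time_s: 2.1
position: [487.6, 62.3, 110.3]
tool_rot: [0.0, 0.75, 0.661, 0.0]
wrist_force: [0.4, -0.4, 0.1]
gripper_width: 85.3
gripper_force: 0.0
```

```bash
python3 g.py 488,60,24,-7.4
python3 - <<'E'
from h import *
t=cap('top');s=cap('side')
a=t['frame'][160:250,230:410];b=s['frame'][170:310,210:390]
im=np.vstack([cv2.resize(a,(560,280)),cv2.resize(b,(560,310))]) 
cv2.imwrite('pics/a1.png',im[:,:,::-1])
E
```

```text
488,60,24,-7.4 -> [-0.0055  0.0016  0.2157] [ 0.0001 -0.0001  0.002 ]
2.1 [487.6  62.3 110.3] [ 0.4 -0.4  0.1] 85.31710895652895 0.0
```

View pics/a1.png

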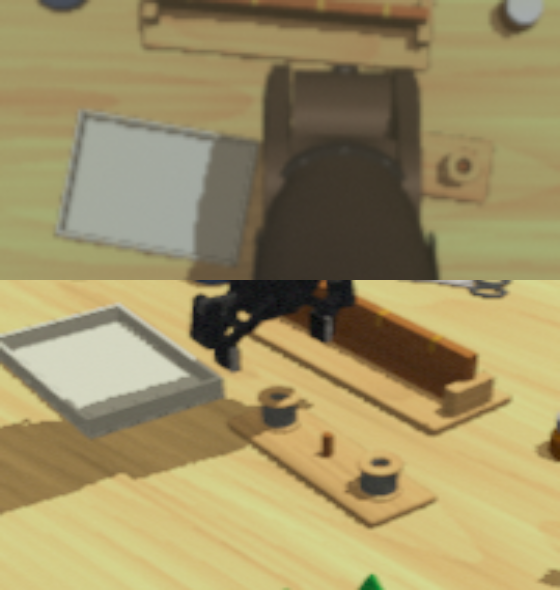

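The fingers hang open above the first reel at the stand's left end, straddling it along world x; next I descend and grip.

>>> play_rows(
  rows="-0.005 0.002 0.1 0 0 0.002 0;-0.005 0.002 0.2157 0 0 0.002 0;-0.005 0.002 0.2157 0 0 0.002 0;-0.005 0.002 0.2157 0 0 0.002 0.2;-0.005 0.002 0.2157 0 0 0.002 1;-0.005 0.002 0.2157 0 0 0.002 1;-0.005 0.002 0.2157 0 0 0.002 1;-0.005 0.002 0.2157 0 0 0.002 1",
)

```text
time_s: 3.2
position: [488.8, 60.1, 25.3]
tool_rot: [0.001, 0.751, 0.66, 0.001]
wrist_force: [-1.5, -0.2, 9.9]
gripper_width: 36.5
gripper_force: 28.8
```

```bash
python3 g.py 488,60,105,-7.4 445,290,105,-9
```

```text
488,60,105,-7.4 -> [-0.0003 -0.0014 -0.1992] [ 0.0015 -0.0002 -0.0002]
445,290,105,-9 -> [ 0.556  -0.1822 -0.1995] [ 0.0015 -0.0003  0.0176]
3.2 [488.8  60.1  25.3] [-1.5 -0.2  9.9] 36.46500524234456 28.775964248925447
```

>>> play_rows(
  rows="0 0 -0.1 0 0 0 1;0 0 -0.2 0 0 0 1;0.11 -0.036 -0.2 0 0 0 1;0.25 -0.08 -0.2 0 0 0 1;0.4 -0.13 -0.2 0 0 0.017 1;0.556 -0.182 -0.2 0 0 0.017 1;0.556 -0.182 -0.2 0 0 0.017 1;0.556 -0.182 -0.2 0 0 0.017 1",
)

```text
time_s: 4.2
position: [444.5, 289.9, 104.3]
tool_rot: [0.0, 0.76, 0.65, 0.0]
wrist_force: [0.4, -0.5, -1.1]
gripper_width: 36.0
gripper_force: 30.0
```

```bash
python3 g.py 445,290,19,-9
python3 - <<'E'
from h import *
t=cap('top');s=cap('side')
a=t['frame'][160:260,220:400];b=s['frame'][150:290,160:370]
im=np.vstack([cv2.resize(a,(504,280)),cv2.resize(b,(504,310))]) 
cv2.imwrite('pics/a2.png',im[:,:,::-1])
E
```

```text
445,290,19,-9 -> [0.0003 0.0012 0.2132] [ 0.0002 -0.0001  0.0013]
4.2 [444.5 289.9 104.3] [ 0.4 -0.5 -1.1] 36.01170948909391 30.02373584480665
```

View pics/a2.png

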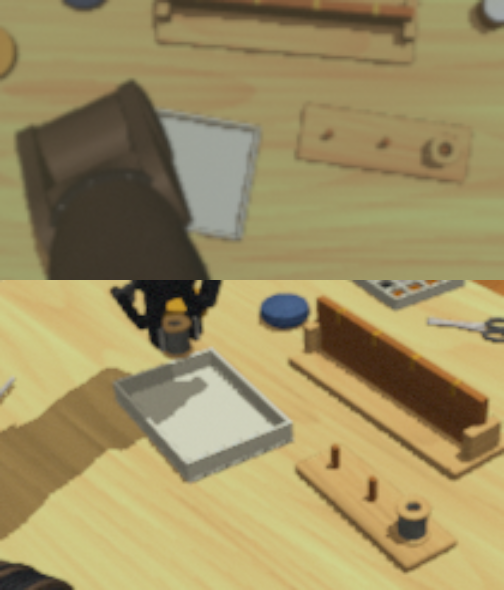

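The reel is held upright over the tray's far half, and the stand now has one reel left. Lowering.

>>> play_rows(
  rows="0 0 0.1 0 0 0 1;0 0 0.18 0 0 0 1;0 0 0.213 0 0 0 1;0 0 0.213 0 0 0 1;0 0 0.213 0 0 0 0.35;0 0 0.213 0 0 0 0.35;0 0 0.213 0 0 0 0.35;0 0 0.1 0 0 0 0.35",
)

```text
time_s: 5.3
position: [443.6, 289.4, 62.6]
tool_rot: [-0.001, 0.76, 0.65, -0.002]
wrist_force: [0.7, 0.1, 0.1]
gripper_width: 55.6
gripper_force: 0.0
```

```bash
python3 g.py 445,290,110,-9 469.5,-79,110,-7.4
```

```text
445,290,110,-9 -> [ 0.0016  0.0026 -0.1185] [-0.0025  0.0017  0.0006]
469.5,-79,110,-7.4 -> [-0.9001  0.2066 -0.1169] [-0.0025  0.0017 -0.0172]
5.3 [443.6 289.4  62.6] [0.7 0.1 0.1] 55.60986964793347 0.0
```

>>> play_rows(
  rows="0 0.003 -0.118 0 0 0 0.3;-0.9 0.207 -0.118 0 0 -0.017 0;-0.9 0.207 -0.118 0 0 -0.017 0;-0.9 0.207 -0.118 0 0 -0.017 0;-0.9 0.207 -0.118 0 0 -0.017 0;-0.9 0.207 -0.118 0 0 -0.017 0;-0.9 0.207 -0.118 0 0 -0.017 0;-0.9 0.207 -0.118 0 0 -0.017 0",
)

```text
time_s: 6.3
position: [470.8, -81.8, 111.4]
tool_rot: [0.001, 0.753, 0.658, 0.0]
wrist_force: [-0.5, 0.6, 0.4]
gripper_width: 85.5
gripper_force: 0.0
```

```bash
python3 g.py 469.5,-79,110,-7.4  469.5,-79,24,-7.4
```

```text
469.5,-79,110,-7.4 -> [ 0.0066 -0.0042  0.0034] [ 0.0008  0.0002 -0.0033]
469.5,-79,24,-7.4 -> [ 0.0066 -0.0045  0.2184] [ 0.0008  0.0002 -0.0033]
6.3 [470.8 -81.8 111.4] [-0.5  0.6  0.4] 85.51947977016353 0.0
```

>>> play_rows(
  rows="0.004 -0.003 0.1 0 0 -0.003 0;0.004 -0.003 0.2165 0 0 -0.003 0;0.004 -0.003 0.2165 0 0 -0.003 0;0.004 -0.003 0.2165 0 0 -0.003 0.2;0.004 -0.003 0.2165 0 0 -0.003 1;0.004 -0.003 0.2165 0 0 -0.003 1;0.004 -0.003 0.2165 0 0 -0.003 1;0.004 -0.003 0.2165 0 0 -0.003 1",
)

```text
time_s: 7.3
position: [470.2, -76.9, 26.0]
tool_rot: [0.001, 0.75, 0.662, 0.001]
wrist_force: [-0.2, 2.7, 12.8]
gripper_width: 36.5
gripper_force: 28.5
```

```bash
python3 g.py 469.5,-79,105,-7.4 431,205,105,-9
python3 - <<'E'
from h import *
c=cap('top');f=c['frame'];save(c,'pics/x.png')
h=cv2.cvtColor(f,cv2.COLOR_RGB2HSV);m=((h[:,:,1]<50)&(h[:,:,2]>110)).astype(np.uint8);m[:180]=0;m[260:]=0;m[:,:230]=0;m[:,330:]=0
k=max(cv2.findContours(m,cv2.RETR_EXTERNAL,2)[0],key=cv2.contourArea);r=cv2.minAreaRect(k);print(r,onz(c,*r[0],20))
E
```

```text
469.5,-79,105,-7.4 -> [-0.0055 -0.0006 -0.1974] [0.0017 0.0002 0.0028]
431,205,105,-9 -> [ 0.687  -0.1844 -0.1982] [0.0017 0.0002 0.0206]
7.3 [470.2 -76.9  26. ] [-0.2  2.7 12.8] 36.50760616801699 28.503366666845977
((278.29364013671875, 219.6694793701172), (55.37959289550781, 41.302974700927734), 10.007980346679688) [442.14221221 259.0551625   20.        ]
```

>>> play_rows(
  rows="-0.003 0 -0.1 0 0 0 1;-0.003 0 -0.2 0 0 0 1;0.687 -0.184 -0.2 0 0 0.02 1;0.687 -0.184 -0.2 0 0 0.02 1;0.687 -0.184 -0.2 0 0 0.02 1;0.687 -0.184 -0.2 0 0 0.02 1;0.687 -0.184 -0.2 0 0 0.02 1;0.687 -0.184 -0.2 0 0 0.02 1",
)

```text
time_s: 8.35
position: [430.2, 207.0, 105.2]
tool_rot: [0.0, 0.759, 0.651, 0.001]
wrist_force: [0.3, 0.1, -0.2]
gripper_width: 36.4
gripper_force: 30.0
```

```bash
python3 g.py 431,205,18.5,-9
```

```text
431,205,18.5,-9 -> [-0.0048  0.0025  0.2167] [ 0.0007 -0.0005  0.0028]
8.35 [430.2 207.  105.2] [ 0.3  0.1 -0.2] 36.35663322839674 30.033966531045735
```

>>> play_rows(
  rows="0 0 0.1 0 0 0 1;0 0 0.18 0 0 0 1;0 0 0.216 0 0 0 1;0 0 0.216 0 0 0 1;0 0 0.216 0 0 0 0.35;0 0 0.216 0 0 0 0.35;0 0 0.216 0 0 0 0.35;0 0 0.1 0 0 0 0.35",
)

```text
time_s: 9.35
position: [429.6, 204.6, 63.3]
tool_rot: [-0.001, 0.76, 0.65, -0.002]
wrist_force: [0.1, 0.5, 0.0]
gripper_width: 55.8
gripper_force: 0.0
```

```bash
python3 g.py 431,205,200,-9 560,0,230,-40 441.5,-314.5,230,-75.8
```

```text
431,205,200,-9 -> [ 0.0007  0.0017 -0.3418] [-0.0029  0.0014  0.0005]
560,0,230,-40 -> [-0.4555  0.3996 -0.4176] [-0.0024  0.0021  0.345 ]
441.5,-314.5,230,-75.8 -> [-1.2783  0.2294 -0.4151] [-0.0017  0.0029  0.7428]
9.35 [429.6 204.6  63.3] [0.1 0.5 0. ] 55.79703286477574 0.0
```

>>> play_rows(
  rows="0 0 -0.15 0 0 0 0.2;-0.2 0.15 -0.3 0 0 0.1 0;-0.455 0.4 -0.418 0 0 0.345 0;-0.455 0.4 -0.418 0 0 0.345 0;-0.455 0.4 -0.418 0 0 0.345 0;-0.455 0.4 -0.418 0 0 0.345 0;-0.455 0.4 -0.418 0 0 0.345 0;-0.455 0.4 -0.418 0 0 0.345 0",
)

```text
time_s: 10.35
position: [559.4, 1.5, 231.1]
tool_rot: [-0.001, 0.906, 0.423, -0.001]
wrist_force: [0.6, 0.5, 0.1]
gripper_width: 85.4
gripper_force: 0.0
```

```bash
python3 g.py 441.5,-314.5,180,-75.8
python3 - <<'E'
from h import *
t=cap('top');s=cap('side')
a=t['frame'][170:260,230:330];b=s['frame'][200:350,370:470]
im=np.hstack([cv2.resize(a,(400,360)),cv2.resize(b,(240,360))]) 
cv2.imwrite('pics/a3.png',im[:,:,::-1])
E
```

```text
441.5,-314.5,180,-75.8 -> [-0.7948  0.2813  0.1278] [-0.0008  0.0007  0.3985]
10.35 [559.4   1.5 231.1] [0.6 0.5 0.1] 85.36653909975045 0.0
```

View pics/a3.png

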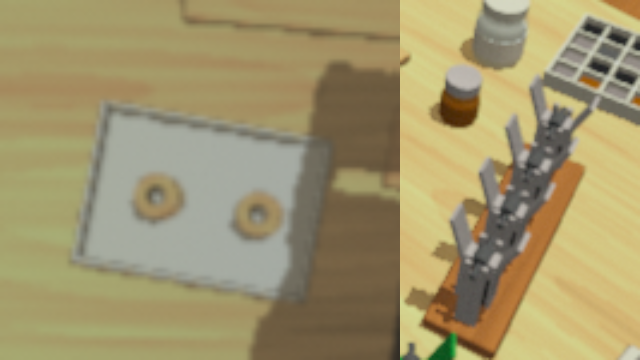

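Both reels stand in the tray, clear of its walls, and the clamps still hang in the rack.

>>> play_rows(
  rows="-0.795 0.281 0.128 0 0 0.398 0;-0.795 0.281 0.128 0 0 0.398 0;-0.795 0.281 0.128 0 0 0.398 0;-0.795 0.281 0.128 0 0 0.398 0;-0.795 0.281 0.128 0 0 0.398 0;-0.795 0.281 0.128 0 0 0.398 0;-0.795 0.281 0.128 0 0 0.398 0;-0.795 0.281 0.128 0 0 0.398 0",
)

```text
time_s: 11.45
position: [442.5, -314.3, 180.4]
tool_rot: [-0.0, 0.992, 0.124, -0.0]
wrist_force: [-0.4, 0.5, 0.8]
gripper_width: 85.3
gripper_force: 0.0
```

```bash
python3 g.py 441.5,-314.5,140,-75.8 441.5,-314.5,102,-75.8;python3 - <<'E'
from h import *
s=cap('side');save(s,'pics/a4.png',(330,200,480,350),4)
E
```

```text
441.5,-314.5,140,-75.8 -> [-0.0024 -0.      0.1011] [-0.0003  0.      0.0004]
441.5,-314.5,102,-75.8 -> [-0.0024  0.      0.1961] [-0.0003  0.      0.0004]
11.45 [ 442.5 -314.3  180.4] [-0.4  0.5  0.8] 85.34062608612606 0.0
```

View pics/a4.png

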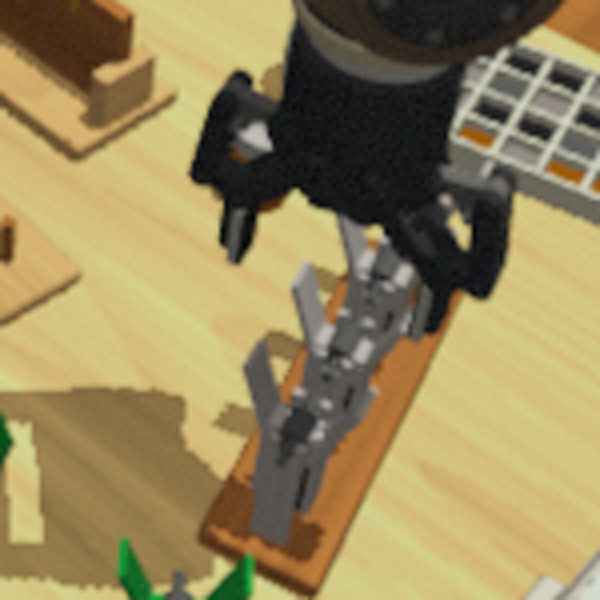

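The open fingers straddle the nearest clamp's two handles evenly (tips at (235,245) and (440,315) above handles at (262,360) and (365,400)). Descend and squeeze.

>>> play_rows(
  rows="-0.002 0 0.1 0 0 0 0;-0.002 0 0.196 0 0 0 0;-0.002 0 0.196 0 0 0 0;-0.002 0 0.196 0 0 0 0.2;-0.002 0 0.196 0 0 0 0.4;-0.002 0 0.196 0 0 0 0.6;-0.002 0 0.196 0 0 0 1;-0.002 0 0.196 0 0 0 1",
  grip_force=28,
)

```text
time_s: 12.5
position: [443.1, -317.1, 105.6]
tool_rot: [0.003, 0.992, 0.124, 0.002]
wrist_force: [-0.2, -0.4, 17.9]
gripper_width: 36.2
gripper_force: 26.9
```

```bash
python3 g.py 441.5,-314.5,102,-75.8
```

```text
441.5,-314.5,102,-75.8 -> [-0.0024 -0.0073  0.009 ] [ 0.004  -0.0027 -0.    ]
12.5 [ 443.1 -317.1  105.6] [-0.2 -0.4 17.9] 36.20993747119374 26.89420479669934
```

```bash
python3 g.py 443,-316,225,-75.8 600,-60,225,-40
```

```text
443,-316,225,-75.8 -> [ 0.0016 -0.0008 -0.2984] [ 0.004  -0.0027 -0.    ]
600,-60,225,-40 -> [ 0.5391 -0.525  -0.2994] [ 0.0047 -0.0013 -0.3978]
12.5 [ 443.1 -317.1  105.6] [-0.2 -0.4 17.9] 36.20993747119374 26.89420479669934
```

>>> play_rows(
  rows="0 0 -0.05 0 0 0 1;0 0 -0.17 0 0 0 1;0 0 -0.29 0 0 0 1;0.1 -0.1 -0.3 0 0 -0.08 1;0.2 -0.2 -0.3 0 0 -0.16 1;0.31 -0.3 -0.3 0 0 -0.24 1;0.42 -0.41 -0.3 0 0 -0.32 1;0.539 -0.525 -0.3 0 0 -0.398 1",
)

```text
time_s: 13.5
position: [597.9, -60.4, 224.0]
tool_rot: [0.001, 0.905, 0.425, 0.001]
wrist_force: [1.2, -0.6, -0.7]
gripper_width: 36.0
gripper_force: 29.0
```

```bash
python3 g.py 644.4,217.8,205,-4;python3 - <<'E'
from h import *
s=cap('side');p=robot.get_state()['position'];u,v=proj(s,p).astype(int);print(u,v);save(s,'pics/a5.png',(u-60,v-60,u+60,v+60),5)
E
```

```text
644.4,217.8,205,-4 -> [ 0.609  -0.3556  0.0474] [ 1.600e-03 -3.000e-04 -3.973e-01]
13.5 [597.9 -60.4 224. ] [ 1.2 -0.6 -0.7] 35.99701714045002 29.00862369380775
363 172
```

View pics/a5.png

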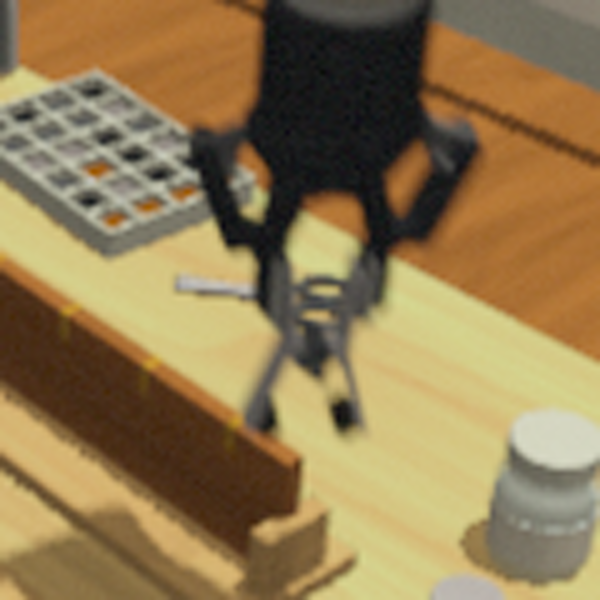

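The clamp is held squarely with its jaws open, the hinge at (315,340) just below the fingertips.

>>> play_rows(
  rows="0.12 -0.07 0.01 0 0 -0.08 1;0.24 -0.14 0.02 0 0 -0.16 1;0.36 -0.21 0.03 0 0 -0.24 1;0.48 -0.28 0.04 0 0 -0.32 1;0.609 -0.356 0.047 0 0 -0.397 1;0.609 -0.356 0.047 0 0 -0.397 1;0.609 -0.356 0.047 0 0 -0.397 1;0.609 -0.356 0.047 0 0 -0.397 1",
)

```text
time_s: 14.55
position: [644.6, 214.5, 204.1]
tool_rot: [0.0, 0.734, 0.68, 0.0]
wrist_force: [0.1, -0.8, -1.5]
gripper_width: 36.2
gripper_force: 29.0
```

```bash
python3 g.py 644.4,217.8,150,-4 644.4,217.8,127,-4;python3 - <<'E'
from h import *
s=cap('side');save(s,'pics/a6.png',(250,110,400,230),4)
E
```

```text
644.4,217.8,150,-4 -> [ 0.0081 -0.0011  0.1354] [ 0.0005 -0.0001 -0.0041]
644.4,217.8,127,-4 -> [ 0.008  -0.0011  0.1929] [ 0.0005 -0.0001 -0.0041]
14.55 [644.6 214.5 204.1] [ 0.1 -0.8 -1.5] 36.155661258779524 29.011385466292268
```

View pics/a6.png

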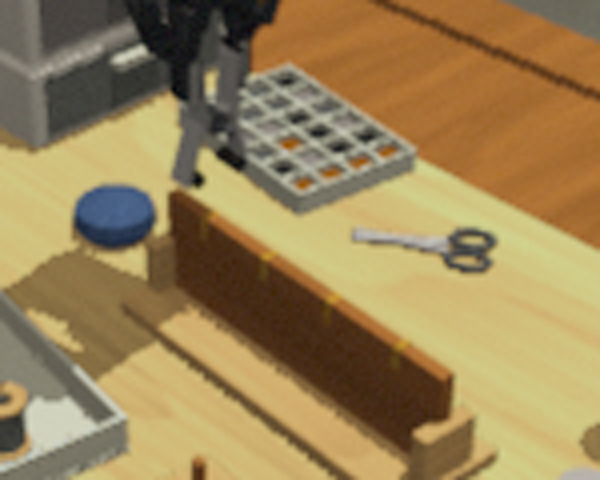

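The open jaws hang above the far end of the batten, left jaw (190,180), right (232,160), around the brass mark at (207,220). Lowering.

>>> play_rows(
  rows="0.006 -0.001 0.06 0 0 -0.004 1;0.006 -0.001 0.12 0 0 -0.004 1;0.006 -0.001 0.15 0 0 -0.004 1;0.006 -0.001 0.17 0 0 -0.004 1;0.006 -0.001 0.18 0 0 -0.004 1;0.006 -0.001 0.188 0 0 -0.004 1;0.006 -0.001 0.195 0 0 -0.004 1;0.006 -0.001 0.195 0 0 -0.004 1",
)

```text
time_s: 15.6
position: [644.6, 218.4, 127.2]
tool_rot: [0.0, 0.731, 0.683, 0.001]
wrist_force: [-3.7, -0.5, 10.3]
gripper_width: 36.1
gripper_force: 30.4
```

```bash
python3 g.py 644.4,217.8,124,-4;python3 - <<'E'
from h import *
s=cap('side');save(s,'pics/x.png',(250,110,400,230),4)
E
```

```text
644.4,217.8,124,-4 -> [-0.0014 -0.0005  0.0081] [ 0.0013 -0.0005  0.0011]
15.6 [644.6 218.4 127.2] [-3.7 -0.5 10.3] 36.120535056087704 30.41047990322113
```

Contact (10 N up): the hub is seated on the edge. Release and rise.

>>> play_rows(
  rows="0 0 0.004 0 0 0 0.6;0 0 0.004 0 0 0 0.5;0 0 0.004 0 0 0 0.3;0 0 0.004 0 0 0 0;0 0 0 0 0 0 0;0 0 0 0 0 0 0;0 0 -0.1 0 0 0 0;0 0 -0.25 0 0 0 0",
)

```text
time_s: 16.65
position: [643.6, 217.9, 224.7]
tool_rot: [-0.001, 0.731, 0.683, -0.002]
wrist_force: [0.2, -0.8, 0.1]
gripper_width: 85.4
gripper_force: 0.0
```

```bash
python3 g.py 600,-40,235,-40 504.5,-299,190,-75.8;python3 - <<'E'
from h import *
t=cap('top');s=cap('side')
a=t['frame'][130:190,260:380];b=s['frame'][110:230,250:400]
im=np.vstack([cv2.resize(a,(600,300)),cv2.resize(b,(375,300))[:,:375] if 0 else cv2.resize(np.pad(b,((0,0),(0,90),(0,0))),(600,300))]) 
cv2.imwrite('pics/a7.png',im[:,:,::-1])
E
```

```text
600,-40,235,-40 -> [-0.6508 -0.0648 -0.0247] [-0.0021  0.0014  0.401 ]
504.5,-299,190,-75.8 -> [-1.313  -0.2584  0.0892] [-0.0016  0.0021  0.7988]
16.65 [643.6 217.9 224.7] [ 0.2 -0.8  0.1] 85.38755402745788 0.0
```

View pics/a7.png

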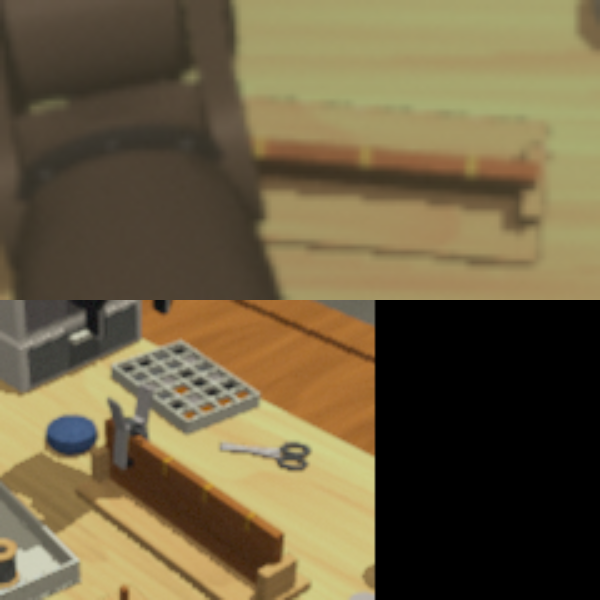

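Clamp one sits upright on the far mark at (125,440). Next clamp.

>>> play_rows(
  rows="-0.13 -0.012 -0.02 0 0 0.08 0;-0.26 -0.025 -0.025 0 0 0.16 0;-0.4 -0.04 -0.025 0 0 0.24 0;-0.53 -0.052 -0.025 0 0 0.32 0;-0.65 -0.065 -0.025 0 0 0.4 0;-0.65 -0.065 -0.025 0 0 0.4 0;-0.65 -0.065 -0.025 0 0 0.4 0;-0.65 -0.065 -0.025 0 0 0.4 0",
)

```text
time_s: 17.75
position: [600.7, -38.4, 235.2]
tool_rot: [-0.0, 0.906, 0.424, 0.0]
wrist_force: [1.1, 1.0, -0.8]
gripper_width: 85.5
gripper_force: 0.0
```

```bash
python3 g.py 505,-300,180,-75.8
```

```text
505,-300,180,-75.8 -> [-0.6557  0.2347  0.1378] [-1.000e-04 -0.000e+00  4.001e-01]
17.75 [600.7 -38.4 235.2] [ 1.1  1.  -0.8] 85.48141460141774 0.0
```

>>> play_rows(
  rows="-0.13 0.047 0.03 0 0 0.08 0;-0.26 0.094 0.06 0 0 0.16 0;-0.39 0.14 0.09 0 0 0.24 0;-0.52 0.187 0.12 0 0 0.32 0;-0.656 0.235 0.138 0 0 0.4 0;-0.656 0.235 0.138 0 0 0.4 0;-0.656 0.235 0.138 0 0 0.4 0;-0.656 0.235 0.138 0 0 0.4 0",
)

```text
time_s: 18.75
position: [505.1, -299.7, 180.3]
tool_rot: [0.0, 0.992, 0.124, 0.0]
wrist_force: [-0.0, 0.5, 0.6]
gripper_width: 85.7
gripper_force: 0.0
```

```bash
python3 g.py 505,-300,102,-75.8
```

```text
505,-300,102,-75.8 -> [-0.0006  0.0007  0.1957] [ 0.0001 -0.0002  0.0006]
18.75 [ 505.1 -299.7  180.3] [-0.   0.5  0.6] 85.74260002480514 0.0
```

>>> play_rows(
  rows="0 0 0.1 0 0 0 0;0 0 0.196 0 0 0 0;0 0 0.196 0 0 0 0;0 0 0.196 0 0 0 0.2;0 0 0.196 0 0 0 0.4;0 0 0.196 0 0 0 0.6;0 0 0.196 0 0 0 1;0 0 0.196 0 0 0 1",
  grip_force=28,
)

```text
time_s: 19.75
position: [506.5, -302.5, 105.9]
tool_rot: [0.003, 0.992, 0.123, 0.003]
wrist_force: [-0.6, 0.2, 19.5]
gripper_width: 36.6
gripper_force: 26.3
```

```bash
python3 g.py 505,-300,225,-75.8 605,-55,225,-40
```

```text
505,-300,225,-75.8 -> [-0.0005 -0.0049 -0.2978] [ 0.0042 -0.0034 -0.001 ]
605,-55,225,-40 -> [ 0.3912 -0.538  -0.2992] [ 0.0051 -0.002  -0.3988]
19.75 [ 506.5 -302.5  105.9] [-0.6  0.2 19.5] 36.58053111012088 26.34395996108651
```

>>> play_rows(
  rows="0 0 -0.05 0 0 0 1;0 0 -0.17 0 0 0 1;0 0 -0.29 0 0 0 1;0.08 -0.11 -0.3 0 0 -0.08 1;0.16 -0.22 -0.3 0 0 -0.16 1;0.24 -0.33 -0.3 0 0 -0.24 1;0.32 -0.43 -0.3 0 0 -0.32 1;0.391 -0.538 -0.3 0 0 -0.399 1",
)

```text
time_s: 20.75
position: [604.4, -52.5, 223.6]
tool_rot: [0.001, 0.905, 0.425, 0.001]
wrist_force: [1.6, -0.0, -0.8]
gripper_width: 36.5
gripper_force: 30.0
```

```bash
python3 g.py 639.6,148,205,-4
```

```text
639.6,148,205,-4 -> [ 0.4416 -0.253   0.0464] [ 0.0017 -0.0004 -0.3971]
20.75 [604.4 -52.5 223.6] [ 1.6 -0.  -0.8] 36.519300838861085 29.990591201931238
```

>>> play_rows(
  rows="0.09 -0.05 0.01 0 0 -0.08 1;0.18 -0.1 0.02 0 0 -0.16 1;0.27 -0.15 0.03 0 0 -0.24 1;0.36 -0.2 0.04 0 0 -0.32 1;0.442 -0.253 0.046 0 0 -0.397 1;0.442 -0.253 0.046 0 0 -0.397 1;0.442 -0.253 0.046 0 0 -0.397 1;0.442 -0.253 0.046 0 0 -0.397 1",
)

```text
time_s: 21.75
position: [639.8, 145.2, 204.0]
tool_rot: [0.0, 0.734, 0.68, 0.0]
wrist_force: [0.1, -0.0, -0.9]
gripper_width: 35.9
gripper_force: 30.0
```

```bash
python3 g.py 639.6,148,127,-4
```

```text
639.6,148,127,-4 -> [ 0.0068 -0.0013  0.1926] [ 0.0005 -0.0001 -0.0041]
21.75 [639.8 145.2 204. ] [ 0.1 -0.  -0.9] 35.94079119043526 29.98829562216997
```

>>> play_rows(
  rows="0.005 -0.001 0.06 0 0 -0.004 1;0.005 -0.001 0.12 0 0 -0.004 1;0.005 -0.001 0.15 0 0 -0.004 1;0.005 -0.001 0.17 0 0 -0.004 1;0.005 -0.001 0.18 0 0 -0.004 1;0.005 -0.001 0.188 0 0 -0.004 1;0.005 -0.001 0.195 0 0 -0.004 1;0.005 -0.001 0.197 0 0 -0.004 1",
)

```text
time_s: 22.75
position: [639.8, 148.4, 127.3]
tool_rot: [0.001, 0.731, 0.683, 0.001]
wrist_force: [-8.1, -1.9, 24.9]
gripper_width: 36.3
gripper_force: 34.1
```

```bash
python3 g.py 639.6,148,127,-4
```

```text
639.6,148,127,-4 -> [-0.0009 -0.0004  0.0008] [ 0.0014 -0.0003  0.0011]
22.75 [639.8 148.4 127.3] [-8.1 -1.9 24.9] 36.33017974899011 34.056557547301054
```

>>> play_rows(
  rows="0 0 0 0 0 0 0.6;0 0 0 0 0 0 0.5;0 0 0 0 0 0 0.3;0 0 0 0 0 0 0;0 0 0 0 0 0 0;0 0 0 0 0 0 0;0 0 -0.1 0 0 0 0;0 0 -0.25 0 0 0 0",
)

```text
time_s: 23.75
position: [638.8, 148.1, 224.0]
tool_rot: [-0.001, 0.731, 0.683, -0.002]
wrist_force: [0.6, 0.2, 0.9]
gripper_width: 85.5
gripper_force: 0.0
```

```bash
python3 g.py 620,-60,235,-40
```

```text
620,-60,235,-40 -> [-0.5222 -0.0115 -0.0271] [-0.0022  0.0012  0.4009]
23.75 [638.8 148.1 224. ] [0.6 0.2 0.9] 85.48582035378149 0.0
```

>>> play_rows(
  rows="-0.1 -0.002 -0.02 0 0 0.08 0;-0.21 -0.004 -0.025 0 0 0.16 0;-0.32 -0.007 -0.027 0 0 0.24 0;-0.42 -0.009 -0.027 0 0 0.32 0;-0.522 -0.012 -0.027 0 0 0.4 0;-0.522 -0.012 -0.027 0 0 0.4 0;-0.522 -0.012 -0.027 0 0 0.4 0;-0.522 -0.012 -0.027 0 0 0.4 0",
)

```text
time_s: 24.75
position: [620.6, -58.8, 235.3]
tool_rot: [-0.0, 0.906, 0.424, 0.0]
wrist_force: [0.4, 0.8, 0.2]
gripper_width: 85.5
gripper_force: 0.0
```

```bash
python3 g.py 568,-284,180,-75.8;python3 - <<'E'
from h import *
t=cap('top');s=cap('side')
a=t['frame'][130:190,260:360];b=s['frame'][110:350,270:470]
im=np.hstack([cv2.resize(a,(400,240)),cv2.resize(b,(200,240))]); im=cv2.resize(im,(800,320)) if 0 else im
a=cv2.resize(a,(400,240)); b=cv2.resize(b,(400,480)); im=np.hstack([np.pad(a,((0,240),(0,0),(0,0))),b])
cv2.imwrite('pics/a8.png',im[:,:,::-1])
E
```

```text
568,-284,180,-75.8 -> [-0.5168  0.2595  0.1381] [-1.e-04 -1.e-04  4.e-01]
24.75 [620.6 -58.8 235.3] [0.4 0.8 0.2] 85.46694780669901 0.0
```

View pics/a8.png

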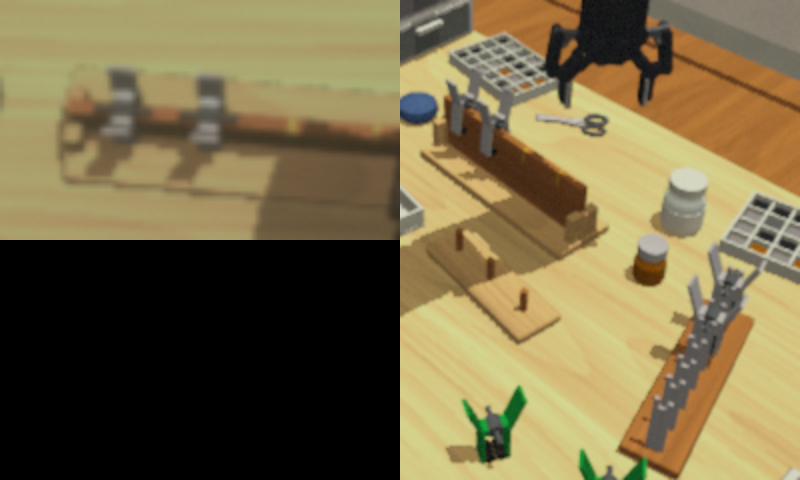

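Two clamps sit square on the first two marks ((122,105) and (210,105) in the top crop); two remain in the rack.

>>> play_rows(
  rows="-0.1 0.05 0.03 0 0 0.08 0;-0.21 0.1 0.06 0 0 0.16 0;-0.32 0.155 0.09 0 0 0.24 0;-0.42 0.21 0.12 0 0 0.32 0;-0.517 0.26 0.138 0 0 0.4 0;-0.517 0.26 0.138 0 0 0.4 0;-0.517 0.26 0.138 0 0 0.4 0;-0.517 0.26 0.138 0 0 0.4 0",
)

```text
time_s: 25.85
position: [568.1, -283.8, 180.4]
tool_rot: [0.0, 0.992, 0.124, 0.0]
wrist_force: [-0.7, 0.5, -0.9]
gripper_width: 85.6
gripper_force: 0.0
```

```bash
python3 g.py 568,-284,102,-75.8
```

```text
568,-284,102,-75.8 -> [-0.0004  0.0003  0.196 ] [ 0.0001 -0.0003  0.0003]
25.85 [ 568.1 -283.8  180.4] [-0.7  0.5 -0.9] 85.59279964453748 0.0
```

>>> play_rows(
  rows="0 0 0.1 0 0 0 0;0 0 0.196 0 0 0 0;0 0 0.196 0 0 0 0;0 0 0.196 0 0 0 0.2;0 0 0.196 0 0 0 0.4;0 0 0.196 0 0 0 0.6;0 0 0.196 0 0 0 1;0 0 0.196 0 0 0 1",
  grip_force=28,
)

```text
time_s: 26.85
position: [569.9, -286.3, 106.5]
tool_rot: [0.003, 0.992, 0.123, 0.003]
wrist_force: [0.0, 1.0, 20.7]
gripper_width: 36.3
gripper_force: 26.5
```

```bash
python3 g.py 568,-284,225,-75.8 625,-70,225,-40
```

```text
568,-284,225,-75.8 -> [-0.0013 -0.0048 -0.2963] [ 0.0039 -0.0039 -0.001 ]
625,-70,225,-40 -> [ 0.2673 -0.4889 -0.2977] [ 0.005  -0.0026 -0.3988]
26.85 [ 569.9 -286.3  106.5] [ 0.   1.  20.7] 36.27885376537997 26.493355706334114
```

>>> play_rows(
  rows="0 0 -0.05 0 0 0 1;0 0 -0.17 0 0 0 1;0 0 -0.29 0 0 0 1;0.05 -0.1 -0.3 0 0 -0.08 1;0.1 -0.2 -0.3 0 0 -0.16 1;0.16 -0.3 -0.3 0 0 -0.24 1;0.21 -0.4 -0.3 0 0 -0.32 1;0.267 -0.489 -0.3 0 0 -0.399 1",
)

```text
time_s: 27.85
position: [623.9, -67.7, 223.7]
tool_rot: [0.001, 0.905, 0.425, 0.001]
wrist_force: [0.8, -0.2, -1.0]
gripper_width: 36.9
gripper_force: 29.8
```

```bash
python3 g.py 634.7,78.2,205,-4
```

```text
634.7,78.2,205,-4 -> [ 0.2978 -0.2125  0.0465] [ 1.60e-03 -3.00e-04 -3.97e-01]
27.85 [623.9 -67.7 223.7] [ 0.8 -0.2 -1. ] 36.88816358193908 29.803908728063107
```

>>> play_rows(
  rows="0.06 -0.04 0.01 0 0 -0.08 1;0.12 -0.08 0.02 0 0 -0.16 1;0.18 -0.13 0.03 0 0 -0.24 1;0.24 -0.17 0.04 0 0 -0.32 1;0.298 -0.2125 0.046 0 0 -0.397 1;0.298 -0.2125 0.046 0 0 -0.397 1;0.298 -0.2125 0.046 0 0 -0.397 1;0.298 -0.2125 0.046 0 0 -0.397 1",
)

```text
time_s: 28.85
position: [635.2, 75.7, 203.9]
tool_rot: [0.0, 0.734, 0.68, 0.0]
wrist_force: [1.2, 0.5, -0.7]
gripper_width: 36.4
gripper_force: 29.8
```

```bash
python3 g.py 634.7,78.2,127,-4
```

```text
634.7,78.2,127,-4 -> [ 0.0061 -0.0018  0.1923] [ 0.0005 -0.     -0.0042]
28.85 [635.2  75.7 203.9] [ 1.2  0.5 -0.7] 36.39781607256804 29.798116218298674
```

>>> play_rows(
  rows="0.005 -0.001 0.06 0 0 -0.004 1;0.005 -0.001 0.12 0 0 -0.004 1;0.005 -0.001 0.15 0 0 -0.004 1;0.005 -0.001 0.17 0 0 -0.004 1;0.005 -0.001 0.18 0 0 -0.004 1;0.005 -0.001 0.188 0 0 -0.004 1;0.005 -0.001 0.194 0 0 -0.004 1;0.005 -0.001 0.195 0 0 -0.004 1",
)

```text
time_s: 29.85
position: [635.0, 78.6, 127.9]
tool_rot: [0.001, 0.731, 0.683, 0.001]
wrist_force: [-7.4, -1.7, 22.4]
gripper_width: 35.7
gripper_force: 33.4
```

```bash
python3 g.py 634.7,78.2,127,-4
```

```text
634.7,78.2,127,-4 -> [-0.0012 -0.0008  0.0023] [ 0.0013 -0.0001  0.0012]
29.85 [635.   78.6 127.9] [-7.4 -1.7 22.4] 35.732775590095514 33.42716183513403
```

>>> play_rows(
  rows="0 0 0 0 0 0 0.6;0 0 0 0 0 0 0.5;0 0 0 0 0 0 0.3;0 0 0 0 0 0 0;0 0 0 0 0 0 0;0 0 0 0 0 0 0;0 0 -0.1 0 0 0 0;0 0 -0.25 0 0 0 0",
)

```text
time_s: 30.85
position: [634.1, 78.5, 224.8]
tool_rot: [-0.001, 0.731, 0.683, -0.001]
wrist_force: [0.1, -0.1, 0.2]
gripper_width: 85.5
gripper_force: 0.0
```

```bash
python3 g.py 650,-90,235,-40
```

```text
650,-90,235,-40 -> [-0.4177  0.0683 -0.0256] [-0.0024  0.0009  0.401 ]
30.85 [634.1  78.5 224.8] [ 0.1 -0.1  0.2] 85.47698750882022 0.0
```

>>> play_rows(
  rows="-0.08 0.013 -0.02 0 0 0.08 0;-0.16 0.027 -0.025 0 0 0.16 0;-0.25 0.04 -0.026 0 0 0.24 0;-0.33 0.054 -0.026 0 0 0.32 0;-0.418 0.068 -0.026 0 0 0.4 0;-0.418 0.068 -0.026 0 0 0.4 0;-0.418 0.068 -0.026 0 0 0.4 0;-0.418 0.068 -0.026 0 0 0.4 0",
)

```text
time_s: 31.85
position: [650.5, -89.1, 235.7]
tool_rot: [-0.0, 0.906, 0.424, 0.0]
wrist_force: [0.4, 1.1, 0.8]
gripper_width: 85.5
gripper_force: 0.0
```

```bash
python3 g.py 631,-268,180,-75.8
```

```text
631,-268,180,-75.8 -> [-0.3749  0.2489  0.1393] [-1.e-04 -1.e-04  4.e-01]
31.85 [650.5 -89.1 235.7] [0.4 1.1 0.8] 85.45818443394893 0.0
```

>>> play_rows(
  rows="-0.07 0.05 0.03 0 0 0.08 0;-0.15 0.1 0.06 0 0 0.16 0;-0.22 0.15 0.09 0 0 0.24 0;-0.3 0.2 0.12 0 0 0.32 0;-0.375 0.249 0.139 0 0 0.4 0;-0.375 0.249 0.139 0 0 0.4 0;-0.375 0.249 0.139 0 0 0.4 0;-0.375 0.249 0.139 0 0 0.4 0",
)

```text
time_s: 32.85
position: [631.2, -267.7, 180.6]
tool_rot: [0.0, 0.992, 0.124, 0.0]
wrist_force: [0.4, 0.6, -0.3]
gripper_width: 85.4
gripper_force: 0.0
```

```bash
python3 g.py 631,-268,102,-75.8
```

```text
631,-268,102,-75.8 -> [-0.0007  0.0006  0.1964] [ 0.0001 -0.0003  0.0004]
32.85 [ 631.2 -267.7  180.6] [ 0.4  0.6 -0.3] 85.42443076364998 0.0
```

>>> play_rows(
  rows="0 0 0.1 0 0 0 0;0 0 0.196 0 0 0 0;0 0 0.196 0 0 0 0;0 0 0.196 0 0 0 0.2;0 0 0.196 0 0 0 0.4;0 0 0.196 0 0 0 0.6;0 0 0.196 0 0 0 1;0 0 0.196 0 0 0 1",
  grip_force=28,
)

```text
time_s: 33.85
position: [633.1, -269.8, 107.3]
tool_rot: [0.002, 0.992, 0.123, 0.004]
wrist_force: [-0.6, 2.3, 21.8]
gripper_width: 36.8
gripper_force: 26.5
```

```bash
python3 g.py 631,-268,225,-75.8 640,-100,225,-40
```

```text
631,-268,225,-75.8 -> [-0.0018 -0.004  -0.2944] [ 0.0036 -0.0044 -0.0011]
640,-100,225,-40 -> [ 0.1224 -0.4059 -0.2958] [ 0.0049 -0.0031 -0.3988]
33.85 [ 633.1 -269.8  107.3] [-0.6  2.3 21.8] 36.78132653203942 26.501556783914566
```

>>> play_rows(
  rows="0 0 -0.05 0 0 0 1;0 0 -0.17 0 0 0 1;0 0 -0.29 0 0 0 1;0.024 -0.08 -0.3 0 0 -0.08 1;0.05 -0.16 -0.3 0 0 -0.16 1;0.075 -0.24 -0.3 0 0 -0.24 1;0.1 -0.32 -0.3 0 0 -0.32 1;0.122 -0.406 -0.3 0 0 -0.399 1",
)

```text
time_s: 34.85
position: [638.6, -98.6, 223.4]
tool_rot: [0.001, 0.905, 0.424, 0.001]
wrist_force: [-0.5, 0.2, -0.4]
gripper_width: 36.5
gripper_force: 29.6
```

```bash
python3 g.py 629.8,8.2,205,-4
```

```text
629.8,8.2,205,-4 -> [ 0.1912 -0.1878  0.0459] [ 1.100e-03 -2.000e-04 -3.974e-01]
34.85 [638.6 -98.6 223.4] [-0.5  0.2 -0.4] 36.5422847802271 29.611021131277084
```

>>> play_rows(
  rows="0.04 -0.04 0.01 0 0 -0.08 1;0.08 -0.08 0.02 0 0 -0.16 1;0.12 -0.12 0.03 0 0 -0.24 1;0.16 -0.15 0.04 0 0 -0.32 1;0.191 -0.188 0.046 0 0 -0.397 1;0.191 -0.188 0.046 0 0 -0.397 1;0.191 -0.188 0.046 0 0 -0.397 1;0.191 -0.188 0.046 0 0 -0.397 1",
)

```text
time_s: 35.85
position: [630.2, 6.5, 203.8]
tool_rot: [0.0, 0.734, 0.68, 0.0]
wrist_force: [-0.0, -0.3, -1.3]
gripper_width: 36.2
gripper_force: 29.6
```

```bash
python3 g.py 629.8,8.2,127,-4
```

```text
629.8,8.2,127,-4 -> [ 0.0041 -0.0014  0.1919] [ 0.0004  0.     -0.0042]
35.85 [630.2   6.5 203.8] [-0.  -0.3 -1.3] 36.15554014404117 29.63063495233655
```

>>> play_rows(
  rows="0.004 -0.001 0.06 0 0 -0.004 1;0.004 -0.001 0.12 0 0 -0.004 1;0.004 -0.001 0.15 0 0 -0.004 1;0.004 -0.001 0.17 0 0 -0.004 1;0.004 -0.001 0.18 0 0 -0.004 1;0.004 -0.001 0.187 0 0 -0.004 1;0.004 -0.001 0.193 0 0 -0.004 1;0.004 -0.001 0.193 0 0 -0.004 1",
)

```text
time_s: 36.85
position: [630.1, 8.8, 128.7]
tool_rot: [0.001, 0.731, 0.683, 0.001]
wrist_force: [-4.0, -0.4, 19.3]
gripper_width: 36.5
gripper_force: 32.5
```

```bash
python3 g.py 629.8,8.2,127,-4
```

```text
629.8,8.2,127,-4 -> [-0.0016 -0.0006  0.0043] [0.0015 0.0001 0.0011]
36.85 [630.1   8.8 128.7] [-4.  -0.4 19.3] 36.540842897912626 32.47745957225561
```

>>> play_rows(
  rows="0 0 0 0 0 0 0.6;0 0 0 0 0 0 0.5;0 0 0 0 0 0 0.3;0 0 0 0 0 0 0;0 0 0 0 0 0 0;0 0 0 0 0 0 0;0 0 -0.1 0 0 0 0;0 0 -0.25 0 0 0 0",
)

```text
time_s: 37.85
position: [629.0, 8.9, 225.7]
tool_rot: [-0.001, 0.731, 0.683, -0.001]
wrist_force: [1.0, 0.1, -0.3]
gripper_width: 85.5
gripper_force: 0.0
```

```bash
python3 g.py 630,-200,260,-4
```

```text
630,-200,260,-4 -> [-0.5208  0.0377 -0.0861] [-0.0025 -0.0001  0.001 ]
37.85 [629.    8.9 225.7] [ 1.   0.1 -0.3] 85.53313275381372 0.0
```

>>> play_rows(
  rows="-0.1 0.01 -0.05 0 0 0 0;-0.24 0.02 -0.08 0 0 0 0;-0.38 0.03 -0.08 0 0 0 0;-0.52 0.037 -0.085 0 0 0 0;-0.52 0.037 -0.085 0 0 0 0;-0.52 0.037 -0.085 0 0 0 0;-0.52 0.037 -0.085 0 0 0 0;-0.52 0.037 -0.085 0 0 0 0",
)

```text
time_s: 38.85
position: [630.5, -198.5, 260.2]
tool_rot: [0.0, 0.73, 0.683, 0.0]
wrist_force: [-0.1, 0.9, -0.6]
gripper_width: 85.6
gripper_force: 0.0
```

Run:
```python
from h import *
t=cap('top');s=cap('side')
a=t['frame'][130:255,240:370];b=s['frame'][110:240,200:370]
im=np.hstack([cv2.resize(a,(380,365)),cv2.resize(b,(420,365))])
cv2.imwrite('pics/a9.png',im[:,:,::-1])
```

```text
(no output)
```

View pics/a9.png

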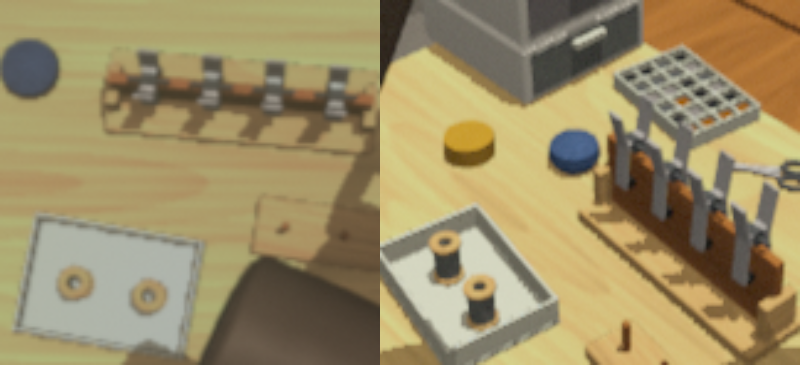

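All four clamps sit square on the brass marks, and both reels stand in the tray well clear of its walls.

```bash
python3 -c "
from cell import robot
print(robot.hand_in())"
```

```text
the job is handed in; nothing more can be done
None
```

I handed the job in at about 39 s: both reels stand in the tray and all four clamps are clipped on the batten, one per mark, as the final pictures show. The hand-in returned no verdict.

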